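# Set out the sorting cups

## Task

Get the sorting table ready for the next parcel of stones: take the two nests of steel cups apart and stand every cup, on its own and empty, in the middle of the disc of its own colour. Keep the cups upright all the while and let go of them.

Things in the scene. Friction and masses are not known exactly. Their poses are not given: they have to be found in the camera images.
- cup_red: large round open steel sorting cup with a red collar (top 12 mm) and a red inner floor; outside diameter 64 mm at the foot widening to 68 mm at the rim, 50 mm tall, wall 3 mm, inner floor 16 mm above its underside. Loose, about 160 g. Stands on the table at the start with one medium cup standing loosely inside it, whose rim is 26 mm higher. Origin: centre of its underside; z up along its axis.
- cup_yellow: large round open steel sorting cup with a yellow collar (top 12 mm) and a yellow inner floor; outside diameter 64 mm at the foot widening to 68 mm at the rim, 50 mm tall, wall 3 mm, inner floor 16 mm above its underside. Loose, about 160 g. Stands on the table at the start with one medium cup standing loosely inside it, whose rim is 26 mm higher. Origin: centre of its underside; z up along its axis.
- cup_green: medium round open steel sorting cup with a green collar (top 12 mm) and a green inner floor; outside diameter 48 mm at the foot widening to 52 mm at the rim, 60 mm tall, wall 3 mm, inner floor 16 mm above its underside. Loose, about 110 g. Starts standing loosely in a large cup (either one). The green one also holds the small white cup, whose rim is 26 mm higher. Origin: centre of its underside; z up along its axis.
- cup_black: medium round open steel sorting cup with a black collar (top 12 mm) and a black inner floor; outside diameter 48 mm at the foot widening to 52 mm at the rim, 60 mm tall, wall 3 mm, inner floor 16 mm above its underside. Loose, about 110 g. Starts standing loosely in a large cup (either one). Origin: centre of its underside; z up along its axis.
- cup_white: small round open steel sorting cup with a white collar (top 12 mm) and a white inner floor; outside diameter 32 mm at the foot widening to 36 mm at the rim, 70 mm tall, wall 3 mm, inner floor 16 mm above its underside. Loose, about 70 g. Starts standing loosely in the green cup. Origin: centre of its underside; z up along its axis.
- disc_red: flat red place disc, 86 mm in diameter, 4 mm thick, fixed on the table: the place of the red cup (22 mm wider than its foot). Origin: centre of its underside, on the table; z up.
- disc_yellow: flat yellow place disc, 86 mm in diameter, 4 mm thick, fixed on the table: the place of the yellow cup (22 mm wider than its foot). Origin: centre of its underside, on the table; z up.
- disc_green: flat green place disc, 70 mm in diameter, 4 mm thick, fixed on the table: the place of the green cup (22 mm wider than its foot). Origin: centre of its underside, on the table; z up.
- disc_black: flat black place disc, 70 mm in diameter, 4 mm thick, fixed on the table: the place of the black cup (22 mm wider than its foot). Origin: centre of its underside, on the table; z up.
- disc_white: flat white place disc, 54 mm in diameter, 4 mm thick, fixed on the table: the place of the white cup (22 mm wider than its foot). Origin: centre of its underside, on the table; z up.
Mind the look-alikes: they are no part of the job. Leave any purple look-alike of the cup_red alone.

How it is judged:
By the outcome, as a careful person would: the job done as asked, in the order asked, and still so for the second after the job is handed in, with the robot touching nothing.
It also fails if it takes over 115 s, if anything falls off the work surface, if the arm or the gripper's body presses on something with over 40 N, if the wrist force passes 120 N, or if a joint passes its speed limit or range.

## Robot

A 7-joint arm with a two-finger parallel gripper is mounted at the origin on the work surface. World frame = base frame: x ahead of the robot, y to its left, z up, the work surface at z = 0. Lengths are in mm, angles in rad, forces in N, time in s.
With the tool pointing down it reaches from about 400 to 850 mm from the base axis. Payload 4.5 kg.
Tool frame: the origin (TCP) lies at the centre of the arm's flange, where the gripper is bolted on; the fingertips stand 166 mm ahead of it and the grasp point (between the pads) lies 147 mm ahead of it; z points along the fingers, y is the line along which they close (so a half turn about z gives the same grasp; the last joint's range is limited). The gripper opens to 88 mm and grips with 3 to 60 N. Pads are 18 mm wide; open, the fingers measure 123 mm over their backs; the gripper's body (75 mm by 187 mm) begins 45 mm behind the grasp point.
Start: joints at [1.178, 0.689, -0.195, 1.565, 0.157, 0.902, -0.215], TCP at [258.749, -568.935, 404.743] pointing down, gripper open.
Joint ranges: [-3.01, 3.01], [-0.46, 2.08], [-1.47, 1.51], [0.13, 2.56], [-1, 4.14], [0.04, 2.09], [-2.66, 2.66]. Speed limits (rad/s): [2.57, 2.57, 3.14, 3.14, 3.14, 3.14, 3.14].

## Interface

Orientations are given as a rotation vector (axis times angle).
In Python, from plant import ctrl gives the robot as it stands. The module is installed in compiled form; this text tells all that it offers.
- The arm moves only by the shell command python3 -m crank 'ROWS' [FORCE]. ROWS is JSON, a list that holds one entry, the list of rows, each a list of 5 numbers: the shift along the tool's x, y, z in units of 0.2 m (1.0 is 0.2 m), then the turn about the tool's z in units of 45 degrees (1.0 is 45 degrees), then the closure, from 0 (fully open) to 1 (shut). A call has 1 to 12 rows; each row shifts and turns the commanded pose from where the row before left it, along the tool's axes as they then stand; what a row does not reach is not made up. A row lasts 1/8 s, in which the tool goes at most 62.5 mm and 10.7 degrees, less where a joint would pass 70% of its speed; a pose out of reach is approached as far as the arm can. A call with a number of a shift or a turn outside -1 to 1 is refused whole. A call with a gripper value outside its range is refused whole. The fingers move at their own pace and stop on an object; FORCE is the grip in N (left out, the last holds). Time passes only in rows, so rows that do not move let the fingers close. It gives the time, the measured TCP pose, the force, the opening and the grip force at its end, in the units of the state.
- ctrl.get_obs(): the state, without advancing time (a new reading comes with each control period).
- ctrl.camera(name): name is "side" or "top"; returns (picture, depth): 420x560x3 uint8, blue, green, red; 420x560 float32, mm along the optical axis (not along the pixel's ray), 0 where there is no reading.
- ctrl.camera_params(name): a dict with "K" (3x3 intrinsics, pixels), "k1" (the pictures are not rectified: a ray, as slopes to the right and down, at radius r is drawn at 1 + k1 r^2 times it, then the intrinsics apply), "rvec" (rotation vector, rad) and "tvec" (3), from world to camera coordinates, as OpenCV has them. Camera axes: x right, y down, z forward; pixel columns grow to the right and rows downward; lengths in mm; the calibration is good to about 2 mm. A picture is of the moment at which its call begins. camera_params takes no time and is no camera call.
- ctrl.job_done(): hands the job in; it is judged then, once.
The state is a dict: "time_s": time; "joint_pos": joint angles; "joint_velocities": joint speeds; "joint_torque": joint torques, N m; "ee_pos": TCP position; "ee_rot": TCP orientation; "wrist_force": force on the tool from outside, world axes, zero at the start; "ft_torque": the same for the moment, N m; "gripper_width": finger opening in mm; "grasp_force": force on a finger pad.
Only numpy, scipy, OpenCV 4.12 (cv2) and the standard library are available. Lean on these libraries where they do the work, as an engineer would, in place of code of your own. Each camera call takes 0.05 s, during which the arm holds its last target. There are 200 camera calls.

## Working session

There is one attempt and no reset: what is moved stays moved. The work goes in short steps, Python scripts to look and compute and a shell command to move; the robot and the scene stay as the last step left them, time stands still between calls to the robot, and variables do not carry over. Pictures are saved under pics/ and viewed, at most 14 in all, crops included, and the job is handed in when it is done.

```bash
mkdir -p pics; cat > h.py <<'E'
import numpy as np, cv2
from plant import ctrl
def ray(name,u,v):
    p=ctrl.camera_params(name);K=np.array(p["K"],float);k=float(p["k1"])
    R=cv2.Rodrigues(np.array(p["rvec"],float))[0];t=np.array(p["tvec"],float).ravel()
    xy=cv2.undistortPoints(np.array([[[u,v]]],float),K,np.array([k,0,0,0.]))[0,0]
    return -R.T@t, R.T@np.array([xy[0],xy[1],1.])
def onplane(name,u,v,z):
    c,d=ray(name,u,v); return c+d*(z-c[2])/d[2]
E
python3 - <<'E'
from h import *
for n in("top","side"):
    im,d=ctrl.camera(n); cv2.imwrite(f"pics/{n}0.png",im); np.save(f"{n}0.npy",d)
    p=ctrl.camera_params(n); print(n,ray(n,280,210),p["k1"],p["K"])
o=ctrl.get_obs(); print(o["time_s"],o["ee_pos"],o["ee_rot"],o["gripper_width"])
E
```

```text
top (array([ 291.44060587,   49.23643279, 1044.7017128 ]), array([ 0.1632507 , -0.02025008, -0.98641231])) 0.016017275187166675 [[393.81779547   0.         278.32728701]
 [  0.         393.81779547 212.84173216]
 [  0.           0.           1.        ]]
side (array([185.41031301, 856.75057506, 834.56826529]), array([ 0.24877319, -0.70374165, -0.66554758])) -0.10701769888684415 [[469.91513742   0.         280.25132113]
 [  0.         469.91513742 214.54873145]
 [  0.           0.           1.        ]]
0.1 [ 258.63007148 -568.6479478   403.98565447] [-3.06868500e+00 -6.65244257e-01  7.04518591e-04] 88.25517234530332
```

View pics/top0.png

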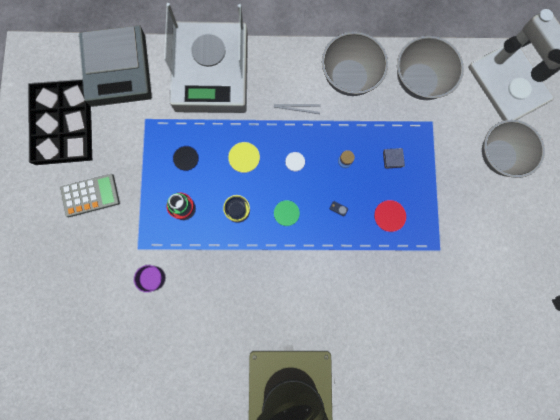

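View pics/side0.png

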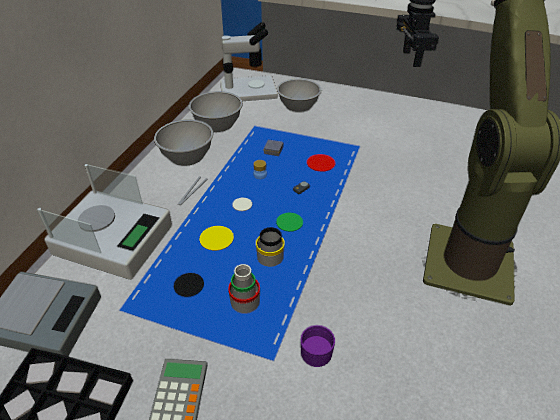

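```bash
python3 - <<'E'
from h import *
top=cv2.imread("pics/top0.png"); side=cv2.imread("pics/side0.png")
def near(im,s,r,ref=None,tol=60):
    c=im[s[1],s[0]].astype(int) if ref is None else np.array(ref)
    m=(np.abs(im.astype(int)-c).max(2)<tol).astype(np.uint8)
    k=np.zeros_like(m);cv2.circle(k,s,r,1,-1);m*=k
    cs,_=cv2.findContours(m,cv2.RETR_EXTERNAL,cv2.CHAIN_APPROX_NONE);c=max(cs,key=cv2.contourArea)
    e=cv2.fitEllipse(c);return e
for n,t,s in [("black",(186,158),(188,285)),("yellow",(244,157),(216,238)),("white",(295,161),(242,204)),("green",(287,213),(289,222)),("red",(391,215),(321,163))]:
    a=near(top,t,24);b=near(side,s,26)
    print(n,np.round(a[1],1),onplane("top",*a[0],4).round(1)[:2],onplane("side",*b[0],4).round(1)[:2])
dt=np.load("top0.npy")
for n,c in(("nestR",(180,204)),("nestY",(236,208)),("purple",(150,279)),("jar",(347,158)),("box",(394,158)),("clip",(340,209)),("balance",(207,60)),("balancecup",(210,90))):
    p=ctrl.camera_params("top");R=cv2.Rodrigues(np.array(p["rvec"],float))[0]
    cc,d=ray("top",*c);P=cc+d*dt[c[1],c[0]];print(n,P.round(0))
a=cv2.resize(top[180:235,150:265],None,fx=5,fy=5,interpolation=cv2.INTER_CUBIC)
b=cv2.resize(side[220:320,210:300],None,fx=3,fy=3,interpolation=cv2.INTER_CUBIC)
w=np.zeros((a.shape[0]+b.shape[0],a.shape[1],3),np.uint8);w[:275,:575]=a;w[275:,:270]=b
cv2.imwrite("pics/crop.png",w)
E
```

```text
black [23.1 24.1] [606.2 286. ] [607.2 287.2]
yellow [29.  30.3] [610.6 127.4] [612.  129.5]
white [17.9 18.4] [599.3 -12.4] [601.2 -11.2]
green [25.2 25.2] [456.5  10.9] [458.5  12.3]
red [29.5 31.2] [ 449.9 -267. ] [ 453.  -265.1]
nestR [471. 285.  48.]
nestY [463. 143.  34.]
purple [281. 360.  18.]
jar [ 596. -147.   48.]
box [ 604. -278.   24.]
clip [ 465. -131.   18.]
balance [853. 223.  74.]
balancecup [772. 214.  68.]
```

View pics/crop.png

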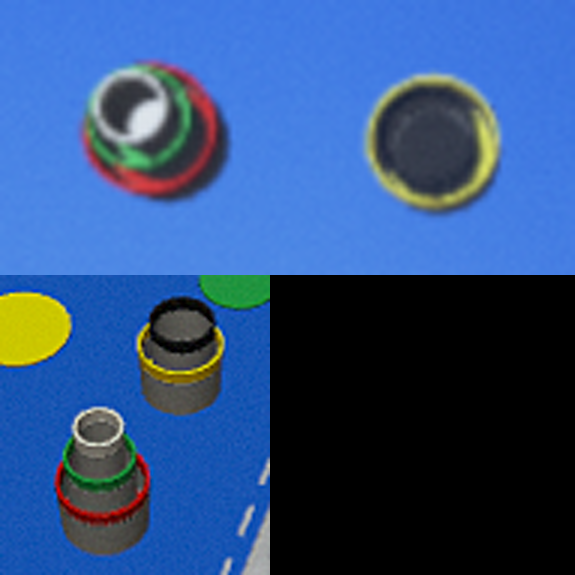

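```bash
python3 -m crank '[[[0,0,0.1,0.18,0],[0,0,0,0.18,0],[0,0,0,0.18,0]]]'
```

```text
time_s: 0.48
ee_pos: [258.6, -568.7, 384.0]
ee_rot: [-3.14, 0.003, 0.001]
wrist_force: [-0.3, 0.4, -0.4]
gripper_width: 88.3
grasp_force: 0.0
```

The crop shows the nests. Top view: white rim (176,201), green (178,204), red (180,206) and yellow (237,208). Side view: black rim (271,237). Casting these at rim heights.

```bash
python3 - <<'E'
from h import *
for n,c,u,v,z in [("white","top",175.8,200.8,102),("white","side",242.3,270.4,102),("green","top",177.2,203.2,76),("green","side",242.7,280.7,76),("red","top",179.6,205.4,50),("red","side",244,290.7,50),("yel","top",236.2,208,50),("yel","side",270,243.4,50),("black","side",270.4,236.2,76)]:
    print(n,c,onplane(c,u,v,z)[:2].round(1))
E
```

```text
white top [468.7 282.4]
white side [470.  283.7]
green top [467.5 285.1]
green side [468.3 289.2]
red top [466.6 285.1]
red side [464.8 294. ]
yel top [460.7 140.9]
yel side [461.6 145. ]
black side [459.6 146.8]
```

```bash
python3 -m crank '[[[0.22,-0.17,0,0,0],[0.22,-0.17,0,0,0],[0.22,-0.17,0,0,0],[0.22,-0.17,0,0,0],[0.22,-0.17,0,0,0],[0.07,-0.25,0,0,0],[0.07,-0.25,0,0,0],[0.07,-0.25,0,0,0],[0.07,-0.25,0,0,0],[0.07,-0.25,0,0,0],[0.07,-0.25,0,0,0]]]'
```

```text
time_s: 1.85
ee_pos: [561.6, -96.4, 384.5]
ee_rot: [-3.142, -0.004, 0.001]
wrist_force: [-0.3, 0.0, 0.5]
gripper_width: 88.2
grasp_force: 0.0
```

```bash
python3 -m crank '[[[-0.058,-0.239,0.05,0,0],[-0.058,-0.239,0.05,0,0],[-0.058,-0.239,0.05,0,0],[-0.058,-0.239,0.05,0,0],[-0.058,-0.239,0.05,0,0],[-0.058,-0.239,0.05,0,0],[-0.058,-0.239,0.05,0,0],[-0.058,-0.239,0.05,0,0],[0,0,0,0,0],[0,0,0,0,0]]]'; python3 - <<'E'
from h import *
im,d=ctrl.camera("side");cv2.imwrite("pics/s1.png",cv2.resize(im[100:350,130:400],None,fx=2.2,fy=2.2))
E
```

```text
time_s: 3.1
ee_pos: [467.7, 283.4, 304.5]
ee_rot: [3.14, 0.004, -0.0]
wrist_force: [0.6, -0.7, 0.1]
gripper_width: 88.5
grasp_force: 0.0
```

View pics/s1.png

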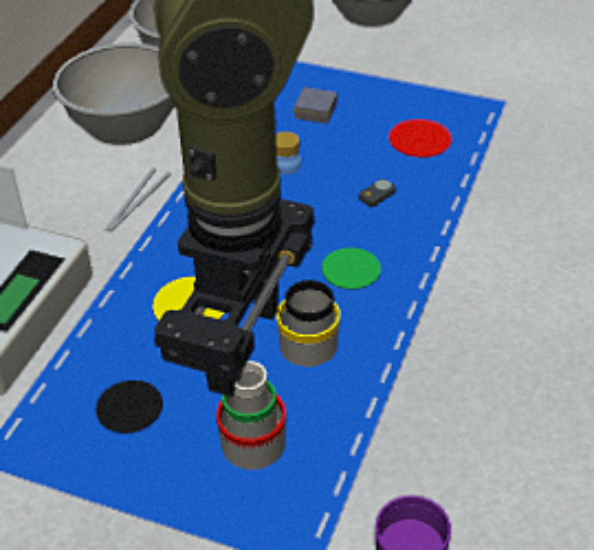

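The gripper is straight above the white cup with both fingers clear. Descending to grip only the part that stands out.

```bash
python3 -m crank '[[[0,0,0.15,0,0],[0.005,0,0.14,0,0],[0,0,0,0,0],[0,0,0,0,0.5],[0,0,0,0,0.7],[0,0,0,0,0.8],[0,0,0,0,0.8],[0,0,0,0,0.8],[0,0,0,0,0.8]]]' 15
```

```text
time_s: 4.28
ee_pos: [468.6, 284.0, 246.7]
ee_rot: [3.141, 0.004, 0.0]
wrist_force: [0.5, 0.1, 0.2]
gripper_width: 34.4
grasp_force: 14.8
```

```bash
python3 -m crank '[[[0,0,-0.05,0,0.8],[0,0,-0.1,0,0.8],[0,0,-0.15,0,0.8],[0,0,-0.1,0,0.8],[0.094,0.211,0,0,0.8],[0.094,0.211,0,0,0.8],[0.094,0.211,0,0,0.8],[0.094,0.211,0,0,0.8],[0.094,0.211,0,0,0.8],[0.094,0.211,0,0,0.8],[0.094,0.211,0,0,0.8],[0,0,0,0,0.8]]]'; python3 -m crank '[[[0,0,0.1,0,0.8],[0,0,0.1,0,0.8],[0,0,0.1,0,0.8],[0,0,0.1,0,0.8],[0,0,0,0,0.8],[0,0,0,0,0.8]]]';python3 - <<'E'
from h import *
im,d=ctrl.camera("side");cv2.imwrite("pics/s2.png",cv2.resize(im[100:350,130:400],None,fx=2.2,fy=2.2))
E
```

```text
time_s: 5.78
ee_pos: [601.9, -16.4, 327.4]
ee_rot: [3.138, -0.008, 0.003]
wrist_force: [-1.0, -0.0, -0.8]
gripper_width: 34.7
grasp_force: 14.8
time_s: 6.52
ee_pos: [601.2, -10.4, 247.6]
ee_rot: [-3.141, -0.005, -0.001]
wrist_force: [-0.6, -1.2, -0.9]
gripper_width: 34.6
grasp_force: 14.8
```

View pics/s2.png

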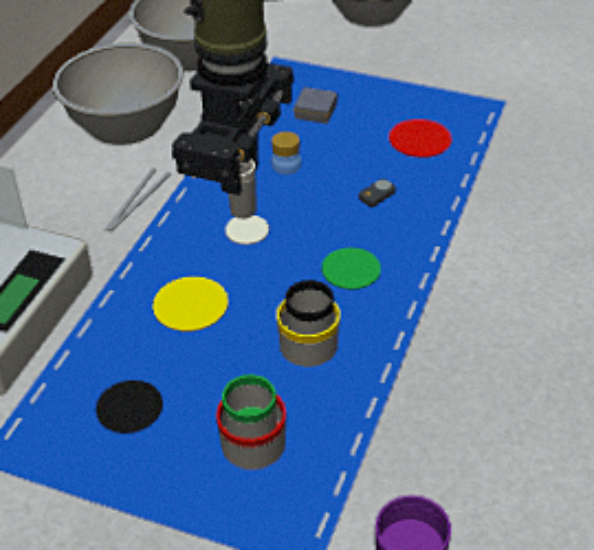

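```bash
python3 -m crank '[[[0,0,0.07,0,0.8],[0,0,0.05,0,0.8],[0,0,0.02,0,0.8],[0,0,0.005,0,0.8],[0,0,0,0,0.8],[0,0,0,0,0.5],[0,0,0,0,0.3],[0,0,0,0,0.3]]]'; python3 -m crank '[[[0,0,-0.1,0,0.2],[0,0,-0.2,0,0],[0,0,-0.25,0,0],[-0.1,-0.2,0,0,0],[-0.1,-0.25,0,0,0],[-0.1,-0.25,0,0,0],[0,0,0,0,0]]]';python3 - <<'E'
from h import *
for n in("side","top"):
    im,d=ctrl.camera(n);cv2.imwrite(f"pics/{n}3.png",im)
s=cv2.imread("pics/side3.png");t=cv2.imread("pics/top3.png")
w=np.zeros((500,800,3),np.uint8)
w[:,:400]=cv2.resize(s[150:250,190:270],None,fx=5,fy=5,interpolation=2);w[:,400:]=cv2.resize(t[130:230,160:240],None,fx=5,fy=5,interpolation=2)
cv2.imwrite("pics/c3.png",w)
E
```

```text
time_s: 7.58
ee_pos: [601.1, -10.9, 217.5]
ee_rot: [-3.141, -0.004, 0.0]
wrist_force: [0.2, 0.2, -1.0]
gripper_width: 61.3
grasp_force: 0.0
time_s: 8.45
ee_pos: [538.9, 134.5, 329.0]
ee_rot: [-3.138, -0.019, 0.0]
wrist_force: [0.6, 0.2, -0.2]
gripper_width: 88.1
grasp_force: 0.0
```

View pics/c3.png

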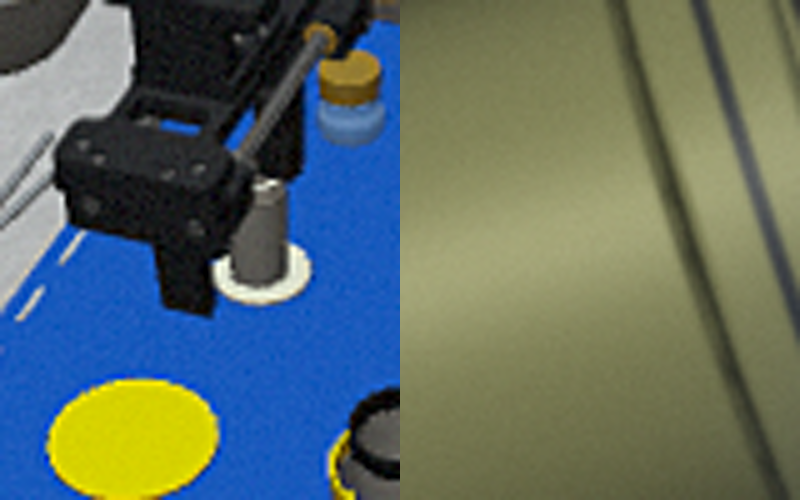

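```bash
python3 -m crank '[[[-0.09,-0.19,0,0,0],[-0.09,-0.19,0,0,0],[-0.09,-0.19,0,0,0],[-0.08,-0.19,0,0,0],[0,0,0.05,0,0],[0,0,0,0,0],[0,0,0,0,0]]]'; python3 - <<'E'
from h import *
im,d=ctrl.camera("side");cv2.imwrite("pics/s4.png",cv2.resize(im[200:325,190:310],None,fx=4,fy=4,interpolation=2))
E
```

```text
time_s: 9.43
ee_pos: [471.4, 278.5, 317.9]
ee_rot: [3.14, -0.002, 0.001]
wrist_force: [-0.6, 0.3, 1.2]
gripper_width: 88.2
grasp_force: 0.0
```

View pics/s4.png

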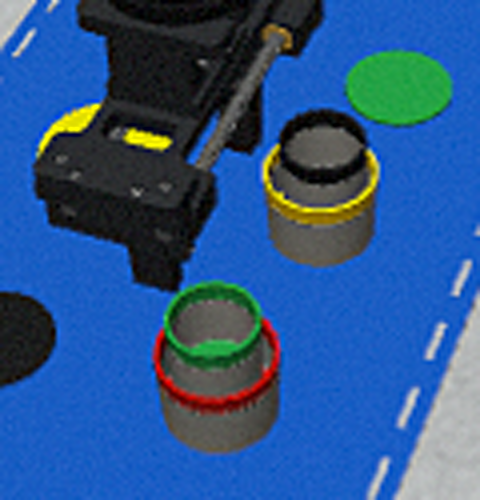

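```bash
python3 -m crank '[[[-0.018,-0.042,0.1,0,0],[0,0,0.2,0,0],[0,0,0.15,0,0],[0,0,0.04,0,0],[0,0,0,0,0],[0,0,0,0,0.3],[0,0,0,0,0.5],[0,0,0,0,0.6],[0,0,0,0,0.6],[0,0,0,0,0.6]]]' 20
```

```text
time_s: 10.72
ee_pos: [466.8, 288.6, 220.0]
ee_rot: [3.141, 0.003, 0.001]
wrist_force: [-0.2, -1.7, 3.6]
gripper_width: 50.6
grasp_force: 19.9
```

```bash
python3 -m crank '[[[0,0,-0.05,0,0.6],[0,0,-0.1,0,0.6],[0,0,-0.15,0,0.6],[0,0,-0.2,0,0.6],[-0.008,0.231,0,0,0.6],[-0.008,0.231,0,0,0.6],[-0.008,0.231,0,0,0.6],[-0.008,0.231,0,0,0.6],[-0.008,0.231,0,0,0.6],[-0.008,0.231,0,0,0.6],[0,0,0,0,0.6],[0,0,0,0,0.6]]]'; python3 -m crank '[[[0,0,0.1,0,0.6],[0,0,0.2,0,0.6],[0,0,0.1,0,0.6],[0,0,0,0,0.6],[0,0,0,0,0.6]]]';python3 - <<'E'
from h import *
im,d=ctrl.camera("side");cv2.imwrite("pics/s5.png",cv2.resize(im[130:330,190:350],None,fx=3,fy=3,interpolation=2))
E
```

```text
time_s: 12.22
ee_pos: [458.0, 12.4, 320.0]
ee_rot: [-3.141, -0.005, -0.001]
wrist_force: [0.2, 0.3, -0.6]
gripper_width: 50.4
grasp_force: 20.0
time_s: 12.85
ee_pos: [458.1, 12.8, 240.3]
ee_rot: [-3.141, -0.007, -0.002]
wrist_force: [0.5, -0.4, -0.9]
gripper_width: 50.7
grasp_force: 20.0
```

View pics/s5.png

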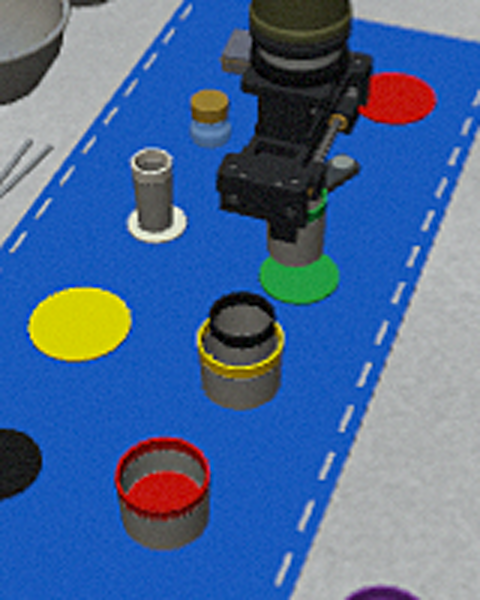

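```bash
python3 -m crank '[[[0,0,0.08,0,0.6],[0,0,0.05,0,0.6],[0,0,0.02,0,0.6],[0,0,0.012,0,0.6],[0,0,0,0,0.6],[0,0,0,0,0.4],[0,0,0,0,0.2],[0,0,0,0,0.1]]]'; python3 -m crank '[[[0,0,-0.1,0,0.1],[0,0,-0.2,0,0],[0,0,-0.2,0,0],[0,-0.22,0,0,0],[0.005,-0.22,0,0,0],[0.005,-0.22,0,0,0],[0,0,0,0,0],[0,0,0,0,0]]]';python3 - <<'E'
from h import *
im,d=ctrl.camera("side");cv2.imwrite("pics/s6.png",cv2.resize(im[130:330,190:350],None,fx=3,fy=3,interpolation=2))
E
```

```text
time_s: 13.9
ee_pos: [457.8, 11.8, 207.3]
ee_rot: [-3.142, -0.004, -0.0]
wrist_force: [-0.7, 1.2, -0.9]
gripper_width: 70.8
grasp_force: 0.0
time_s: 14.9
ee_pos: [459.2, 143.1, 307.2]
ee_rot: [3.141, 0.004, -0.001]
wrist_force: [-0.3, -0.4, 0.0]
gripper_width: 87.9
grasp_force: 0.0
```

View pics/s6.png

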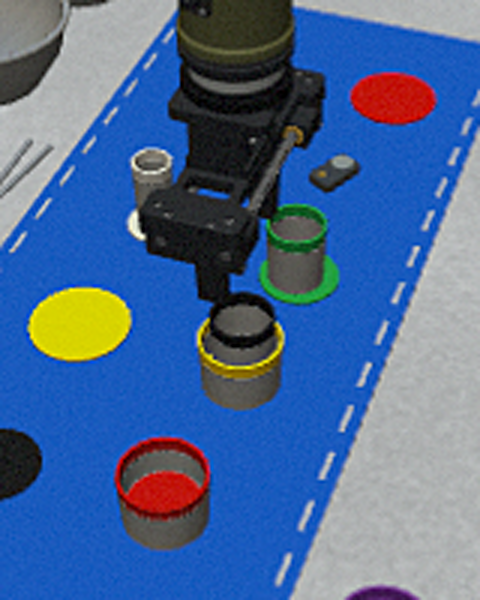

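```bash
python3 -m crank '[[[0,-0.005,0.1,0,0],[0,0,0.2,0,0],[0,0,0.1,0,0],[0,0,0.036,0,0],[0,0,0,0,0],[0,0,0,0,0.3],[0,0,0,0,0.5],[0,0,0,0,0.6],[0,0,0,0,0.6],[0,0,0,0,0.6]]]' 20;  python3 -m crank '[[[0,0,-0.05,0,0.6],[0,0,-0.1,0,0.6],[0,0,-0.15,0,0.6],[0,0,-0.2,0,0.6],[0.145,-0.14,0,0,0.6],[0.145,-0.14,0,0,0.6],[0.145,-0.14,0,0,0.6],[0.145,-0.14,0,0,0.6],[0.145,-0.14,0,0,0.6],[0,0,0,0,0.6],[0,0,0,0,0.6]]]'
```

```text
time_s: 16.2
ee_pos: [459.6, 144.4, 220.4]
ee_rot: [3.141, 0.003, 0.001]
wrist_force: [0.6, -1.9, 3.8]
gripper_width: 51.0
grasp_force: 19.9
time_s: 17.58
ee_pos: [603.2, 284.7, 319.8]
ee_rot: [3.14, 0.004, -0.003]
wrist_force: [-0.6, -0.2, -2.1]
gripper_width: 50.9
grasp_force: 20.0
```

```bash
python3 -m crank '[[[0.017,-0.01,0.1,0,0.6],[0,0,0.2,0,0.6],[0,0,0.15,0,0.6],[0,0,0.06,0,0.6],[0,0,0.03,0,0.6],[0,0,0.02,0,0.6],[0,0,0,0,0.6],[0,0,0,0,0.4],[0,0,0,0,0.2],[0,0,0,0,0.1],[0,0,0,0,0]]]'; python3 -m crank '[[[0,0,-0.1,0,0],[0,0,-0.2,0,0],[0,0,-0.2,0,0],[0,0.2,0,0,0],[0,0.2,0,0,0],[0,0.2,0,0,0],[0,0.2,0,0,0],[0,0,0,0,0],[0,0,0,0,0]]]';python3 - <<'E'
from h import *
im,d=ctrl.camera("side");cv2.imwrite("pics/side7.png",im);cv2.imwrite("pics/s7.png",cv2.resize(im[130:330,150:350],None,fx=3,fy=3,interpolation=2))
E
```

```text
time_s: 18.95
ee_pos: [607.5, 287.2, 208.2]
ee_rot: [-3.142, -0.004, -0.0]
wrist_force: [0.2, 0.0, -0.3]
gripper_width: 80.5
grasp_force: 0.0
time_s: 20.08
ee_pos: [608.0, 128.2, 309.1]
ee_rot: [-3.14, -0.005, -0.002]
wrist_force: [0.3, 0.6, -0.2]
gripper_width: 88.1
grasp_force: 0.0
```

View pics/s7.png

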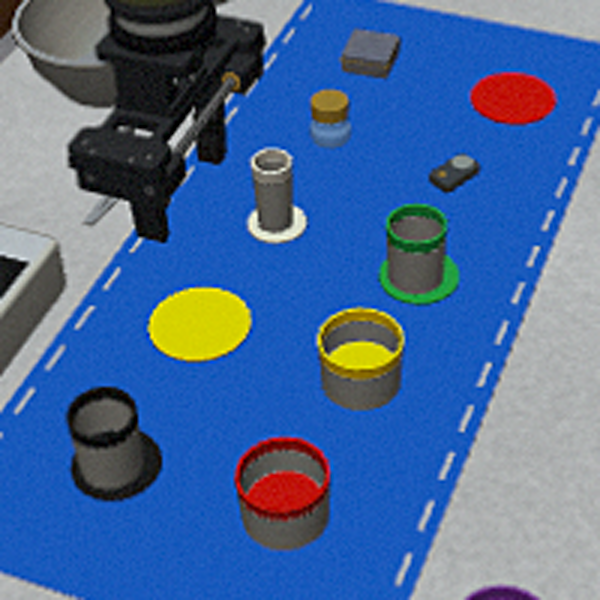

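```bash
python3 -m crank '[[[-0.246,-0.023,0,0,0],[-0.246,-0.023,0,0,0],[-0.246,-0.023,0,0,0],[0,0,0.2,0,0],[0,0,0,0,0],[0,0,0,0,0]]]'
```

```text
time_s: 20.88
ee_pos: [461.0, 141.4, 268.8]
ee_rot: [-3.141, -0.005, -0.002]
wrist_force: [-0.1, -0.2, 0.4]
gripper_width: 88.3
grasp_force: 0.0
```

```bash
python3 -m crank '[[[0,0,0.15,0,0],[0,0,0.15,0,0],[0,0,0.1,0,0],[0,0,0.045,0,0],[0,0,0,0,0],[0,0,0,0,0.15],[0,0,0,0,0.3],[0,0,0,0,0.4],[0,0,0,0,0.4],[0,0,0,0,0.4]]]' 25;  python3 -m crank '[[[0,0,-0.05,0,0.4],[0,0,-0.1,0,0.4],[0,0,-0.15,0,0.4],[0,0,-0.1,0,0.4],[0.188,0.016,0,0,0.4],[0.188,0.016,0,0,0.4],[0.188,0.016,0,0,0.4],[0.188,0.016,0,0,0.4],[0,0,0,0,0.4],[0,0,0,0,0.4]]]'
```

```text
time_s: 22.12
ee_pos: [460.4, 140.5, 179.7]
ee_rot: [-3.142, -0.004, -0.002]
wrist_force: [-0.7, -1.2, 4.9]
gripper_width: 64.8
grasp_force: 24.8
time_s: 23.38
ee_pos: [609.5, 128.3, 258.8]
ee_rot: [3.141, 0.005, -0.004]
wrist_force: [-0.0, -0.2, -2.4]
gripper_width: 65.2
grasp_force: 25.0
```

```bash
python3 -m crank '[[[0.008,0,0.1,0,0.4],[0,0,0.15,0,0.4],[0,0,0.07,0,0.4],[0,0,0.03,0,0.4],[0,0,0.02,0,0.4],[0,0,0.003,0,0.4],[0,0,0,0,0.4],[0,0,0,0,0.2],[0,0,0,0,0],[0,0,0,0,0],[0,0,0,0,0]]]'; python3 -m crank '[[[0,0,-0.1,0,0],[0,0,-0.2,0,0],[0,0,-0.2,0,0],[-0.18,-0.2,0,0,0],[-0.18,-0.2,0,0,0],[-0.18,-0.2,0,0,0],[-0.18,-0.2,0,0,0],[0,0,0,0,0],[0,0,0,0,0]]]';python3 - <<'E'
from h import *
im,d=ctrl.camera("side");cv2.imwrite("pics/s8.png",cv2.resize(im[130:330,150:350],None,fx=3,fy=3,interpolation=2))
print(onplane("side",244,288.9,50))
E
```

```text
time_s: 24.75
ee_pos: [612.3, 128.2, 184.6]
ee_rot: [3.142, 0.004, 0.0]
wrist_force: [0.1, -0.4, -0.1]
gripper_width: 88.2
grasp_force: 0.0
time_s: 25.88
ee_pos: [468.4, 287.4, 285.5]
ee_rot: [-3.142, -0.004, -0.003]
wrist_force: [1.0, -0.7, -0.0]
gripper_width: 88.4
grasp_force: 0.0
[466.68230739 289.53320595  50.        ]
```

View pics/s8.png

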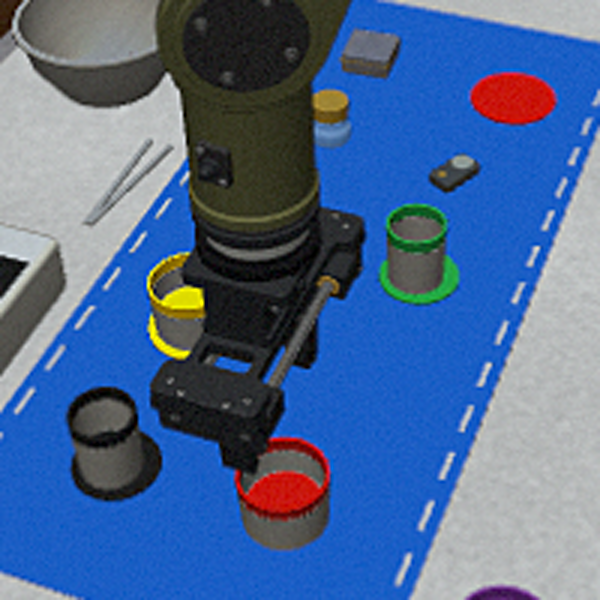

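```bash
python3 -m crank '[[[-0.013,0,0.15,0,0],[0,0,0.2,0,0],[0,0,0.13,0,0],[0,0,0.045,0,0],[0,0,0,0,0],[0,0,0,0,0.15],[0,0,0,0,0.3],[0,0,0,0,0.4],[0,0,0,0,0.4],[0,0,0,0,0.4]]]' 25;  python3 -m crank '[[[0,0,-0.05,0,0.4],[0,0,-0.1,0,0.4],[0,0,-0.2,0,0.4],[0,0,-0.2,0,0.4],[0,0,-0.05,0,0.4],[0,0,0,0,0.4]]]'
```

```text
time_s: 27.18
ee_pos: [465.5, 287.4, 180.3]
ee_rot: [3.141, 0.004, 0.001]
wrist_force: [-0.4, -1.5, 7.3]
gripper_width: 65.0
grasp_force: 24.5
time_s: 27.92
ee_pos: [465.1, 288.0, 299.6]
ee_rot: [-3.141, -0.005, -0.001]
wrist_force: [-0.2, 0.5, -2.7]
gripper_width: 65.1
grasp_force: 24.7
```

```bash
python3 -m crank '[[[-0.006,0.2515,0,0,0.4],[-0.006,0.2515,0,0,0.4],[-0.006,0.2515,0,0,0.4],[-0.006,0.2515,0,0,0.4],[-0.006,0.2515,0,0,0.4],[-0.006,0.2515,0,0,0.4],[-0.006,0.2515,0,0,0.4],[-0.006,0.2515,0,0,0.4],[-0.006,0.2515,0,0,0.4],[-0.006,0.2515,0,0,0.4],[-0.006,0.2515,0,0,0.4]]]'; python3 -m crank '[[[0,0,0.15,0,0.4],[0,0,0.15,0,0.4],[0,0,0.1,0,0.4],[0,0,0,0,0.4],[0,0,0,0,0.4]]]'
```

```text
time_s: 29.3
ee_pos: [452.9, -266.8, 297.7]
ee_rot: [-3.139, -0.005, 0.004]
wrist_force: [0.8, -0.8, -2.6]
gripper_width: 65.0
grasp_force: 24.7
time_s: 29.92
ee_pos: [453.5, -265.4, 219.3]
ee_rot: [-3.141, -0.004, 0.001]
wrist_force: [-0.1, 0.6, -1.0]
gripper_width: 64.9
grasp_force: 24.7
```

```bash
python3 -m crank '[[[-0.01,0,0.08,0,0.4],[0,0,0.05,0,0.4],[0,0,0.03,0,0.4],[0,0,0.015,0,0.4],[0,0,0,0,0.4],[0,0,0,0,0.4],[0,0,0,0,0.2],[0,0,0,0,0],[0,0,0,0,0],[0,0,0,0,0]]]'; python3 -m crank '[[[0,0,-0.1,0,0],[0,0,-0.2,0,0],[0,0,-0.25,0,0],[0,0,-0.25,0,0],[0,0.25,0,0,0],[0,0.25,0,0,0],[0,0.25,0,0,0],[0,0.25,0,0,0],[-0.1,0.2,0,0,0],[0,0,0,0,0],[0,0,0,0,0]]]';python3 - <<'E'
from h import *
s,_=ctrl.camera("side");t,_=ctrl.camera("top")
w=np.zeros((600,800,3),np.uint8)
w[:400,:480]=cv2.resize(s[130:330,150:390],None,fx=2,fy=2,interpolation=2)[:, :480]
w[400:,:]=cv2.resize(t[140:220,130:450],None,fx=2.5,fy=2.5,interpolation=2)
cv2.imwrite("pics/c9.png",w)
E
```

```text
time_s: 31.18
ee_pos: [451.6, -265.6, 184.6]
ee_rot: [3.141, 0.004, 0.0]
wrist_force: [0.1, 0.8, 0.2]
gripper_width: 87.9
grasp_force: 0.0
time_s: 32.55
ee_pos: [432.3, -504.8, 344.2]
ee_rot: [-3.14, -0.005, -0.0]
wrist_force: [0.9, -0.3, -0.2]
gripper_width: 88.0
grasp_force: 0.0
```

View pics/c9.png

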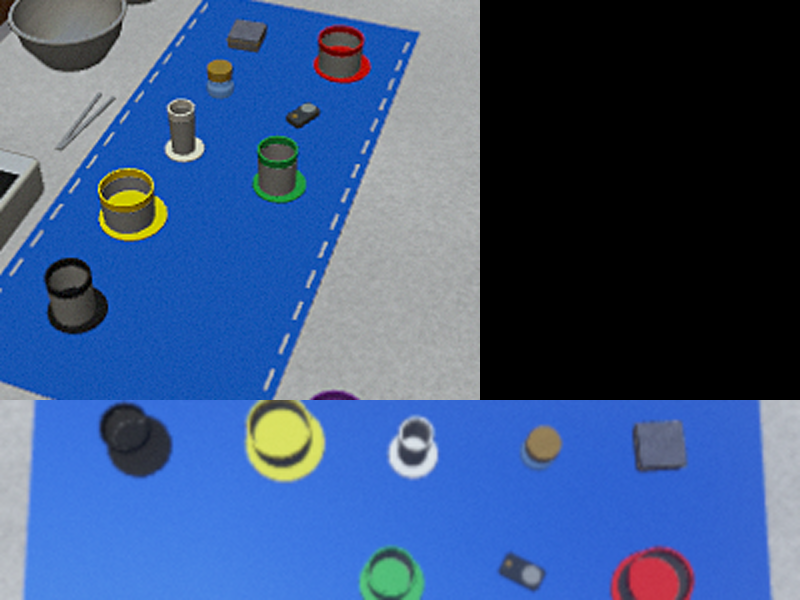

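```bash
python3 - <<'E'
from h import *
s,_=ctrl.camera("side");t,_=ctrl.camera("top")
f=lambda im,x,y:cv2.resize(im[y:y+60,x:x+80],None,fx=5,fy=5,interpolation=2)
w=np.vstack([np.hstack([f(s,155,250),f(s,185,205)]),np.hstack([f(t,150,130),f(t,205,125)])])
cv2.imwrite("pics/c10.png",w)
E
```

```text
(no output)
```

View pics/c10.png

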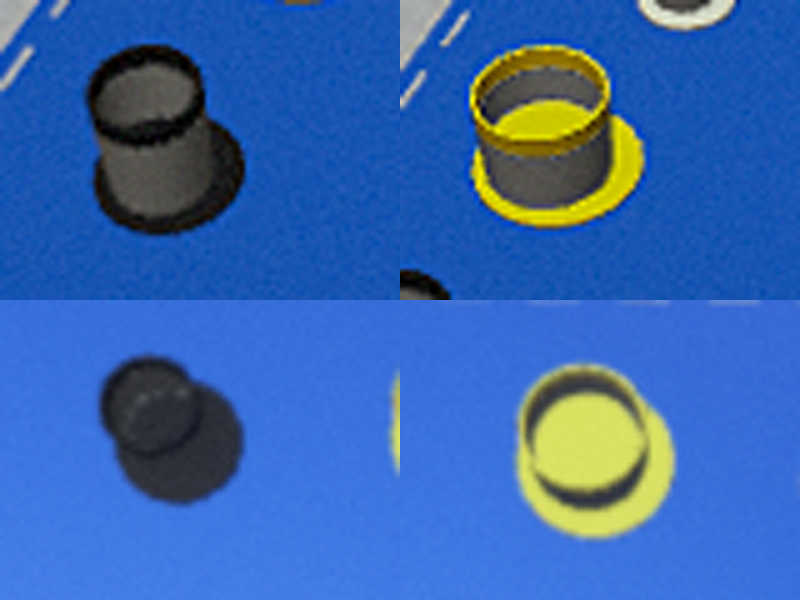

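```bash
python3 - <<'E'
from h import *
for n,c,u,v,z in [("black","side",183.9,266.6,64),("black","top",179.2,150.6,64),("yel","side",212.6,223,54),("yel","top",241.6,150.2,54)]:
    print(n,c,onplane(c,u,v,z)[:2].round(1))
E
```

```text
black side [609.2 287.2]
black top [607.2 288.6]
yel side [615.5 130.8]
yel top [612.9 129.3]
```

All five cups stand within about 3 mm of their disc centres, upright and released, and the arm is clear. Handing the job in.

```bash
python3 -c "
from plant import ctrl
print(ctrl.job_done())"
```

```text
the job is handed in; nothing more can be done
None
```

All five cups stand upright, empty and released on the discs of their own colour, and I handed the job in at about 33 s; black and yellow measured within about 3.5 mm of centre, while red, green and white were checked only by eye in the pictures.

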